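# Lock the jar clamp with its hairpin clip

### The arm

A 6-joint arm with a two-finger parallel gripper is mounted at the origin on a cart in front of the work surface, level with it; the furniture and walls round the work are solid. World frame = base frame: x ahead of the robot, y to its left, z up, the work surface at z = 0. Lengths are in mm, angles in degrees, forces in N, time in s.
With the tool pointing down it reaches from about 300 to 750 mm from the base axis. Payload 8.5 kg.
Tool frame: the origin (TCP) lies at the very end of the fingers, on their centre line; the grasp point (between the pads) lies 19 mm behind it; z points along the fingers, y is the line along which they close (so a half turn about z gives the same grasp; the last joint's range is limited). The gripper opens to 85 mm and grips with 20 to 120 N. Pads are 22 mm wide; open, the fingers measure 114 mm over their backs; the gripper's body (76 mm by 85 mm) begins 54 mm behind the grasp point. The pads swing forward as they close: fully open they stand 13 mm farther back than shut.
Start: joints at [53.325, 21.807, 74.336, -0, 83.858, -12.336], TCP at [226.666, 501.102, 231.322] pointing down, gripper open.
Joint ranges: [-178.18, 178.18], [-50.72, 133.34], [12.68, 142.11], [-81.47, 261.47], [9.98, 163.14], [-165.26, 165.26]. Speed limits (degrees/s): [136.94, 136.94, 180, 180, 180, 180].

### API

Orientations are given as [roll, pitch, yaw] about the fixed x, y, z axes, in that order (R = Rz(yaw) Ry(pitch) Rx(roll)).
In Python, from station import * gives the robot as it stands. Calls block until the motion is done:
- move_ptp(position, orientation): joint-space move of the TCP to a pose.
- move_l(position, frame=None, rate=150, force_limit=None): straight line of the TCP; frame=None keeps the orientation; rate is the mean speed in mm/s. With force_limit (N) it stops when the force on the tool has changed by that much, and returns True; else False.
- goto_joints(angles): joint-space move.
- gripper_to(opening, strength=None): opening from 0.0 (shut) to 1.0 (fully open); strength is the grip in N (None keeps the last); returns when the fingers have stopped.
- sleep(seconds).
- ik(position, orientation): joint angles nearest the present ones, or None.
- state(): the state.
- get_image(name): name is "scene" or "top" or "wrist"; returns the picture (400x640x3 uint8, red, green, blue); there is no depth.
- camera_params(name): a dict with "fx", "fy", "cx", "cy" (pixels), "rvec" (rotation vector, rad) and "tvec" (3), from world to camera coordinates, as OpenCV has them. Camera axes: x right, y down, z forward; pixel columns grow to the right and rows downward; lengths in mm; the calibration is good to about 2 mm. A picture is of the moment at which its call begins: read the wrist's pose just before it. camera_params takes no time and is no camera call; for the wrist camera it gives the pose at the moment of the call.
A pose or a line that the arm cannot do raises IKError and nothing moves.
- finish_job(): hands the job in; it is judged then, once.
The state is a dict: "time_s": time; "joints": joint angles; "qvel": joint speeds; "joint_efforts": joint torques, N m; "ee_pos": TCP position; "eef_rot": TCP orientation; "wrist_force": force on the tool from outside, world axes, zero at the start; "moment": the same for the moment, N m; "gripper_width": opening from 0.0 (shut) to 1.0 (fully open); "gripper_force": force on a finger pad.
Only numpy, scipy, OpenCV 4.12 (cv2) and the standard library are available. Lean on these libraries where they do the work, as an engineer would, in place of code of your own. Each camera call takes 0.05 s, during which the arm holds its last target. There are 200 camera calls.

### The job

Swing the clamp's hinged hold-down bar fully down over the two sample jars so that its slotted end drops over the upright stud, then lock it: slide the straight leg of the hairpin clip through the stud's cross hole, above the bar, and push until the sprung leg snaps round and hugs the stud's shank. Feel for the hole gently and do not ram the clip against the stud; let go of everything, and leave the jars in their nests and the other things on the bench where they are.

Things in the scene. Friction and masses are not known exactly. Their poses are not given: they have to be found in the camera images.
- clamp: Fixed jar clamp: aluminium plate 112 (x) x 236 (y) x 12 mm on 8 mm feet, two ring nests with a jar each, hinge bracket at the +y end (100 mm high), upright steel stud near the -y end. Origin under the plate's centre at bench level; x across the bar, parallel to the stud's cross hole; y along the bar from stud to hinge; z up. Yaw differs by up to 0.3 rad.
- hole_nominal (a point): On the axis of the upright 16 mm stud, 102 mm above the bench: 68 mm from the clamp's origin along its -y; MEAN height of its 5.8 mm cross hole, which runs through along the clamp's x. The stud is screwed in to suit the jars: the real hole lies up to 7 mm above or below this point, not measured, to be felt or seen. Mouths widened sideways to 8 mm, not up or down. Stud top 13.5 mm over the hole. Enter from either side.
- hold_bar (a joint): Angle of the hold-down bar: 0 = closed, level, slot over the stud (end stop); grows as the free end swings up, at most 1.35 rad. Starts between 0.7 and 1.15. Stiff hinge (0.3 N m friction): the bar stays where it is left; about 2 to 4 N at the grip moves it.
- bar_grip (a point): Centre of the black grip at the bar's free end: 34 mm wide across the bar (clamp's x), 26 mm long, 14 mm thick, 199 mm from the hinge axis. Axes: x across the bar, y along it to the hinge, z out of its upper face. Can be pinched across its 34 mm width from above. Closed: 88 mm above the bench, 33 mm beyond the stud's axis; the bar is 8 mm thick.
- bar_hinge (a point): Point on the hinge axis of the bar, in the bar's middle, 88 mm above the bench; the axis is the clamp's x.
- clip: Sprung hairpin clip (R-clip) of 4 mm steel wire lying flat, 101 x 24 x 8.5 mm, 40 g. Origin: underside of the straight leg (wire axis 2 mm higher), where the stud's axis lies when the clip is home. x along the straight leg to its tip, z up. Straight leg: y = 0, x -60 to +30 mm. Sprung leg on the +y side: seat of inner radius 8 mm round the origin, narrow at x = +8, flares to x = +22, y = +17.
- clip_coil (a point): Centre of the clip's coil, half way up (4.25 mm above the underside): 52 mm behind the clip's origin and 9 mm to its +y side. The coil is a double-wound oval loop, 38 mm long (x) and 22 mm wide (y), 8.5 mm high, with straight sides 16 mm long; grip it across its 22 mm (the clip's y), firmly, or the clip tips in the fingers when pushed. Held so, the tip sags about 1 to 3 mm.
- clip_tip (a point): Square-cut tip of the clip's straight leg, on the wire's axis, 30 mm ahead of the clip's origin. Sliding home: the leg enters the hole; 13 mm short of home the sprung leg meets the shank and the push rises to about 3 to 6 N as it is spread (10 N m/rad about the coil), then drops as it snaps round the shank; past home it rises steeply. Over 25 N between clip and clamp is ramming.
- clamped_jar_0: Glass sample jar with black cap, 45 mm diameter, 61 mm high, standing loose in the clamp's nest nearer the hinge; origin under its centre.
- clamped_jar_1: The same, in the nest nearer the stud.
- tweezers: Steel tweezers, 15 x 120 x 9 mm, bystander on the bench; origin at the centre of the underside.
- allen_key: Black hex key, 24 x 82 x 5 mm, bystander on the bench; origin at the centre of the underside.
- marker: Felt marker, 16 mm thick, 131 mm long, bystander; origin at the centre of the underside. Beyond it, at the right, a tall brown cardboard screen stands on the bench along y = -0.40 from x = 0.46 to the back wall: swing the arm round in front of it.
- tape_roll: Roll of tape, 72 mm diameter, 19 mm high, bystander; origin at the centre of the underside.

How it is judged:
By the outcome, as a careful person would: the job done as asked, in the order asked, and still so for the second after the job is handed in, with the robot touching nothing.
It also fails if it takes over 64 s, if anything falls off the work surface, if the arm or the gripper's body presses on something with over 40 N, if the wrist force passes 120 N, or if a joint passes its speed limit or range.

## Working session

There is one attempt and no reset: what is moved stays moved. The work goes in short steps, each a Python script; the robot and the scene stay as the last script left them, time stands still between calls to the robot, and variables do not carry over. Pictures are saved under pics/ and viewed, at most 12 in all, crops included, and the job is handed in when it is done.

```bash
mkdir -p pics; cat > h.py <<'E'
from station import *
import numpy as np, cv2
def save(n,im,crop=None,s=1):
    if crop: im=im[crop[1]:crop[3],crop[0]:crop[2]]
    cv2.imwrite('pics/'+n+'.png',cv2.resize(im[:,:,::-1],None,fx=s,fy=s,interpolation=cv2.INTER_CUBIC))
def ray(p,u,v):
    R=cv2.Rodrigues(np.array(p['rvec'],float))[0];t=np.array(p['tvec'],float).ravel()
    d=R.T@np.array([(u-p['cx'])/p['fx'],(v-p['cy'])/p['fy'],1]);return -R.T@t,d/np.linalg.norm(d)
def onz(p,u,v,z):
    c,d=ray(p,u,v);return c+d*(z-c[2])/d[2]
def proj(p,X):
    K=np.array([[p['fx'],0,p['cx']],[0,p['fy'],p['cy']],[0,0,1]],float)
    return cv2.projectPoints(np.array(X,float).reshape(-1,3),np.array(p['rvec'],float),np.array(p['tvec'],float),K,None)[0][:,0]
E
python3 - <<'E'
from h import *
a=get_image('top');b=get_image('scene');
save('top',a);save('scene',b)
for n in('top','scene'):
    p=camera_params(n);print(n,p,ray(p,320,200))
print(state())
E
```

```text
top {'fx': 399.3186243951585, 'fy': 399.3186243951585, 'cx': 324.3037449657324, 'cy': 200.86425969618656, 'rvec': array([ 2.22074898, -2.18097694,  0.06428127]), 'tvec': array([ -67.38081359,  533.58732074, 1043.57252627])} (array([ 482.62716531,  -48.49989829, 1069.12019888]), array([ 0.0512472 ,  0.00208448, -0.99868382]))
scene {'fx': 408.3833309284507, 'fy': 408.3833309284507, 'cx': 314.31930235176566, 'cy': 199.86350539255847, 'rvec': array([ 2.0545903 , -0.90208907,  0.47373433]), 'tvec': array([-387.09696898,  290.70328715,  680.03228474])} (array([ -24.4163389 , -534.27060185,  640.90181716]), array([ 0.61164186,  0.52653899, -0.5904667 ]))
{'time_s': 0.1, 'joints': array([ 5.33246837e+01,  2.18368978e+01,  7.43769887e+01, -6.34401424e-04,
        8.38585638e+01, -1.23369690e+01]), 'qvel': array([ 0.04831962, -0.0992255 , -0.24332259,  0.05774031,  0.05527816,
       -0.01181683]), 'joint_efforts': array([ 4.15763789e-03, -4.49224162e+01, -2.31657887e+01, -1.45861472e-04,
        3.70350812e-03,  1.67068407e-05]), 'ee_pos': array([226.53087782, 500.90840893, 230.79584147]), 'eef_rot': array([-1.79929088e+02, -1.48636667e-02,  1.55661712e+02]), 'wrist_force': array([0.37250096, 0.1570397 , 0.71583711]), 'moment': array([-0.02792868,  0.04033225,  0.02278017]), 'gripper_force': 0.0, 'gripper_width': 0.9991501996937288}
```

View pics/top.png

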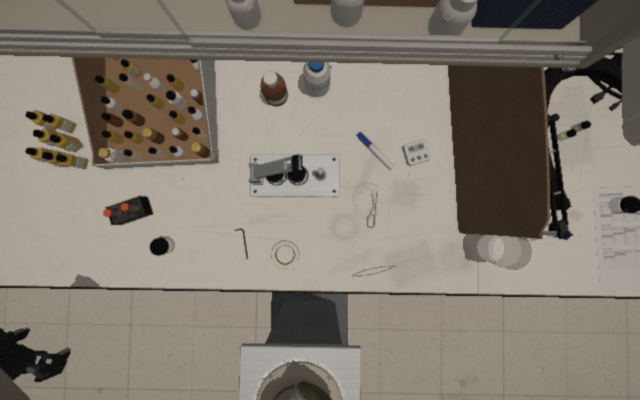

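View pics/scene.png

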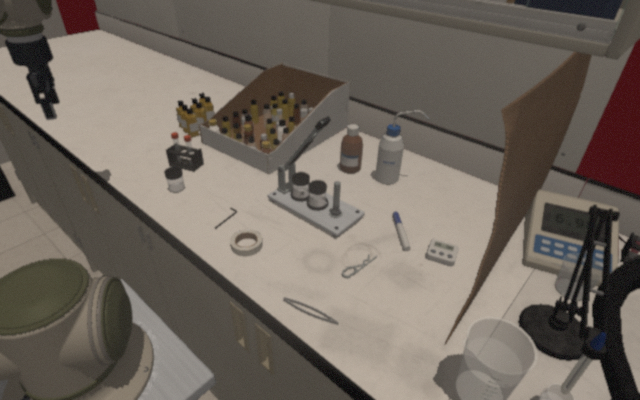

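The top view shows the clamp plate at about (250–340, 155–197), with the stud at about (320,173) and the raised bar's grip at (297,163). The clip is at about (372,208) with its coil at the near end (371,222). The scene view agrees. I'll look closer with the wrist camera.

```bash
python3 - <<'E'
from h import *
p=camera_params('top')
for n,u,v,z in [('c1',250,156,20),('c2',339,155,20),('c3',339,196,20),('c4',251,197,20),('coil',371,222,4),('cliptip',375,190,2),('marker',375,150,8),('studtop',320,173,115)]:
    print(n,onz(p,u,v,z).round(1))
c=onz(p,372,208,3)
# wrist look straight down over the clip
P=[c[0]-40,c[1],300]
move_ptp(P,[180,0,0]); 
pw=camera_params('wrist');im=get_image('wrist');save('w1',im)
print(state()['ee_pos'],state()['eef_rot'],state()['time_s'],ray(pw,320,200),pw['fx'])
print(proj(pw,[c,[c[0]+100,c[1],3],[c[0],c[1]+100,3]]))
E
```

```text
c1 [649.4 140.6  20. ]
c2 [656.6 -94.4  20. ]
c3 [547.9 -96.1  20. ]
c4 [541.  135.1  20. ]
coil [ 481.  -183.3    4. ]
cliptip [ 566.9 -193.3    2. ]
marker [ 674.  -191.2    8. ]
studtop [596.5 -45.3 115. ]
[ 478.64378557 -185.08067629  299.97160813] [-1.79992771e+02  3.49860262e-03  7.37848373e-02] 2.75 (array([ 557.36363503, -184.60258229,  442.82718221]), array([-0.31715158, -0.024253  , -0.94806469])) 358.9740253573896
[[312.22158889 114.30694641]
 [312.32463416  22.24102832]
 [228.73573883 114.27183758]]
```

View pics/w1.png

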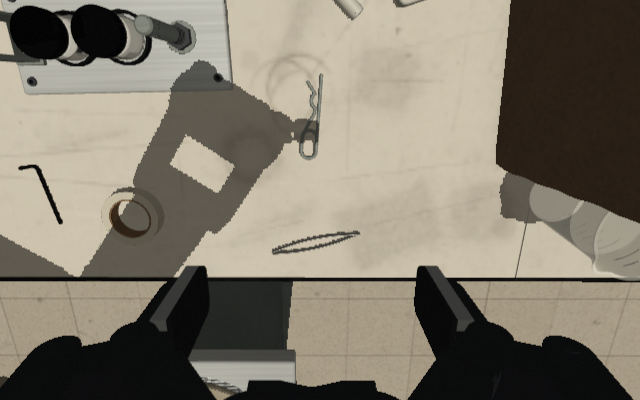

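```bash
python3 - <<'E'
from h import *
cl=np.array([598.7,21.3]);yaw=np.deg2rad(1.75)
ex=np.array([np.cos(yaw),np.sin(yaw),0]);ey=np.array([-np.sin(yaw),np.cos(yaw),0]);o=np.r_[cl,0]
def C(x,y,z): return o+ex*x+ey*y+[0,0,z]
for n,g in(('top',(297,163)),('scene',(322,123))):
    p=camera_params(n)
    for a in(.7,.8,.9,1.,1.1): print(n,a,proj(p,C(0,98-199*np.cos(a),88+199*np.sin(a))).round(0))
    print('stud',proj(p,[C(0,-68,115.5),C(0,-68,20)]).round(0).tolist())
move_ptp([510,-187,80],[180,0,0])
pw=camera_params('wrist');im=get_image('wrist');np.savez('clip',im=im,**pw)
save('w2',im,(200,40,440,340),2)
for q in(90,-90):
    print(q,ik([598,-20,270],[180,0,q]))
E
```

```text
top 0.7 [[314. 165.]]
top 0.8 [[308. 165.]]
top 0.9 [[300. 164.]]
top 1.0 [[292. 163.]]
top 1.1 [[283. 162.]]
stud [[321.0, 171.0], [321.0, 176.0]]
scene 0.7 [[334. 141.]]
scene 0.8 [[330. 133.]]
scene 0.9 [[324. 126.]]
scene 1.0 [[319. 119.]]
scene 1.1 [[313. 112.]]
stud [[337.0, 182.0], [335.0, 214.0]]
90 [-13.24079549  25.54682631  61.88686287   0.          92.56631082
 -13.24079549]
-90 None
```

View pics/w2.png

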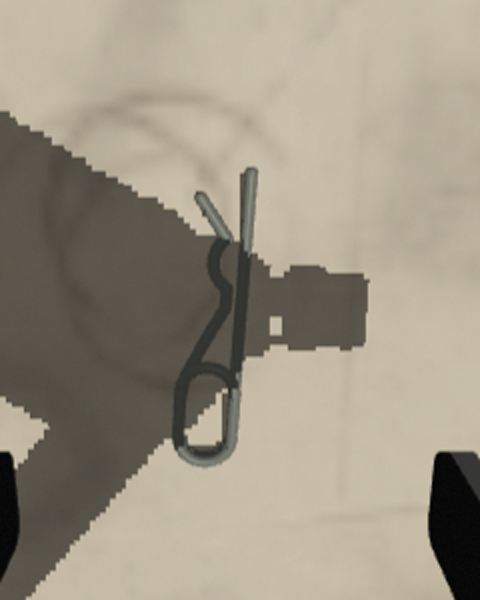

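The wrist crop shows the clip's tip at full-image (325.5,124), its leg running through (321.5,170) and (317.5,240), and its coil centred at about (304,246). The sprung leg is on the left (+y). The bar angle comes out at about 0.94 rad in both views. Next I'll close the bar.

```bash
cat >> h.py <<'E'
cl=np.array([598.7,21.3]);yaw=np.deg2rad(1.75)
ex=np.array([np.cos(yaw),np.sin(yaw),0]);ey=np.array([-np.sin(yaw),np.cos(yaw),0]);o=np.r_[cl,0]
def C(x,y,z): return o+ex*x+ey*y+[0,0,z]
E
python3 - <<'E'
from h import *
d=np.load('clip.npz')
for n,u,v,z in[('tip',325.5,124,2),('leg',321.5,170,2),('leg2',317.5,240,2),('coil',304,246.5,4.25),('end',303,273.5,4)]: print(n,onz(d,u,v,z).round(1))
def cp(a,e=0): return C(0,98-199*np.cos(a)+7*np.sin(a),88+199*np.sin(a)+7*np.cos(a)+e)
move_l([500,-187,285]);gripper_to(0,60)
O=[180,0,90+1.75]
move_ptp(cp(.94,25),O)
f0=state()['wrist_force'];print(f0)
print(move_l(cp(.94,0),rate=40,force_limit=15),state()['ee_pos'],state()['wrist_force']-f0)
for a in np.arange(.85,.1,-.1):
    h=move_l(cp(a),rate=90,force_limit=25)
    if h: print('hit',a,state()['wrist_force']-f0,state()['ee_pos']);break
print(move_l(cp(.0,2),rate=40,force_limit=25),state()['ee_pos'],state()['wrist_force']-f0)
print(move_l(cp(.0,-6),rate=15,force_limit=12),state()['ee_pos'],state()['wrist_force']-f0,state()['time_s'])
E
```

```text
tip [ 564.2 -195.7    2. ]
leg [ 535.4 -193.5    2. ]
leg2 [ 486.8 -191.2    2. ]
coil [ 483.  -182.1    4.2]
end [ 462.3 -181.2    4. ]
[-0.09738706 -0.17842235  0.60303847]
True [599.28172113   5.26031417 261.05200285] [-0.4770372  -1.54933848  3.60556387]
hit 0.85 [ 0.38906795  0.00866669 -0.10588118] [599.581134    -4.42545336 251.59444018]
False [601.81594371 -79.64427824  97.03114584] [-0.26319518  0.71518314  1.07483632]
True [601.84819385 -79.72562399  95.01505203] [-1.56833956 -0.21441301  5.51342276] 12.6333
```

```bash
python3 - <<'E'
from h import *
p=state()['ee_pos']
move_l([p[0],p[1],140],rate=120)
s=C(0,-68,0)
move_l([s[0],s[1],127]);
print(move_l([s[0],s[1],106],rate=12,force_limit=4),state()['ee_pos'],state()['wrist_force'])
move_l([s[0],s[1],200],rate=200)
move_ptp([s[0]-20,s[1]-25,200],[180,0,1.75])
pw=camera_params('wrist');im=get_image('wrist');np.savez('stud',im=im,**pw);save('w3',im)
print(proj(pw,[C(0,-68,115),C(0,-68,92)]),state()['time_s'])
E
```

```text
True [600.78360956 -46.64346992 113.49152744] [-1.11588479  1.3770275   4.977633  ]
[[274.80810468 173.41223893]
 [277.93649368 165.40850873]] 16.65
```

View pics/w3.png

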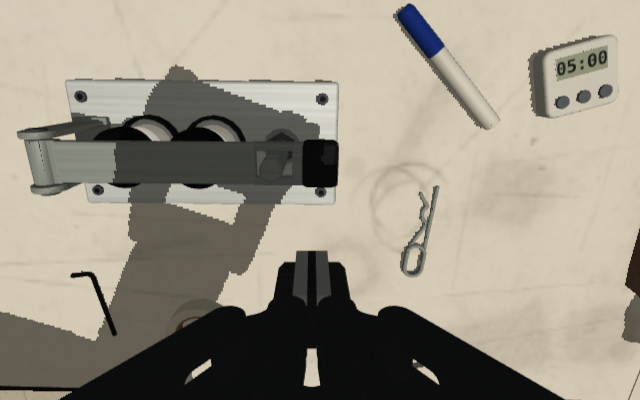

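The bar is now level and closed, with the grip at (320,163) and the stud in the slot at about (273,163). Touching the stud top at z = 113.5 puts the hole at about z = 100.0. I'll refine the stud's position from the plate screws and a crop.

```bash
python3 - <<'E'
from h import *
d=np.load('stud.npz');im=d['im']
B=[]
g=cv2.cvtColor(im,cv2.COLOR_RGB2GRAY).astype(float)
for u,v in((80,97),(322,99),(321,192),(98,190)):
    w=g[v-7:v+8,u-7:u+8];m=w<w.max()*.55;yy,xx=np.nonzero(m);q=(u-7+xx.mean(),v-7+yy.mean())
    b=onz(d,*q,20);B.append(b);print(np.round(q,1),b.round(1),m.sum())
B=np.array(B);print('centre',B.mean(0),'yaw',np.degrees(np.arctan2(-(B[0]-B[1])[0],(B[0]-B[1])[1])),np.degrees(np.arctan2(-(B[3]-B[2])[0],(B[3]-B[2])[1])))
c=im[130:200,235:345].astype(float);c=np.clip(c*2.0,0,255).astype(np.uint8)
save('w3c',c,None,7)
E
```

```text
[80.3 96.1] [639.9 130.4  20. ] 112
[321.7  98.7] [644.1 -78.1  20. ] 110
[320.6 189.8] [561.7 -80.3  20. ] 126
[ 97.6 189.6] [555.5 128.7  20. ] 90
centre [600.29922439  25.18880039  20.        ] yaw 1.1689621052979642 1.7202555363565524
```

View pics/w3c.png

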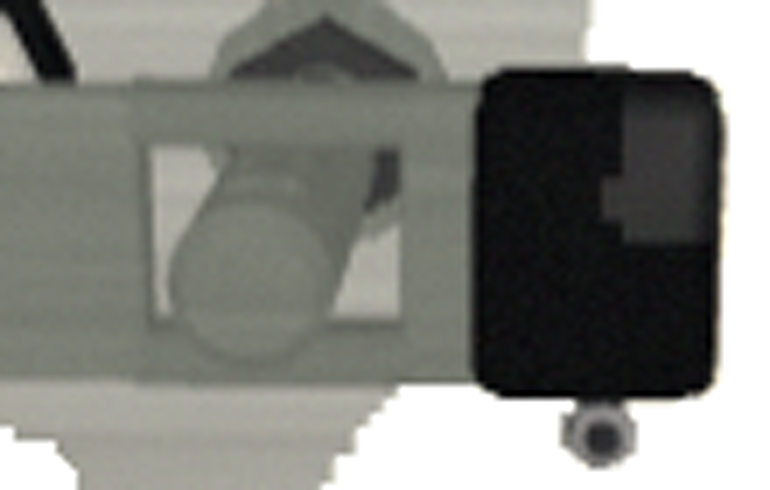

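The crop puts the stud-top centre at full-image (270.4,170.1), about 3 mm to +y of my estimate. I'll settle that with the clip in view, so the next step is grasping the clip.

```bash
python3 - <<'E'
from h import *
d=np.load('stud.npz');print('stud',onz(d,270.4,170.1,113.5).round(1))
move_ptp([482.9,-181.9,60],[180,0,-3.3])
gripper_to(.45,110)
f0=state()['wrist_force']
print(move_l([482.9,-181.9,0.7],rate=40,force_limit=5),state()['ee_pos'],state()['wrist_force']-f0)
gripper_to(0.0,110);s=state();print(s['gripper_width'],s['gripper_force'],s['wrist_force']-f0,s['ee_pos'])
z0=s['ee_pos'][2]
move_l([482.9,-181.9,20],rate=60);sleep(.2)
pw=camera_params('wrist');im=get_image('wrist');np.savez('held',im=im,**pw);save('w4',im,(200,20,440,320),2)
print(move_l([482.9,-181.9,z0],rate=10,force_limit=1.5),state()['ee_pos'],z0,state()['wrist_force']-f0)
move_l([482.9,-181.9,60]);print(state()['time_s'],state()['gripper_width'])
E
```

```text
stud [602.5 -43.6 113.5]
False [ 482.98694517 -181.95088433    0.8934318 ] [-0.73281792 -0.79063427 -0.11422645]
0.2124191339243124 108.22004467248917 [-1.35395387  1.1735229   6.45221525] [ 483.03827961 -182.00189124    1.39155831]
False [ 482.90700198 -181.8939221     1.42611716] 1.3915583135096812 [ 0.32418351 -0.00993667 -0.1972576 ]
23.15 0.21491821950346748
```

View pics/w4.png

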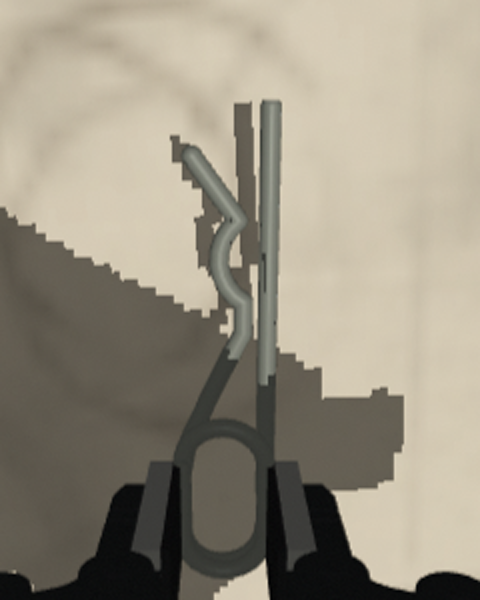

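The clip is held square between the pads: tip at full-image (335,70.5), leg straight, no yaw. I'll take it to a point just short of the stud and check lateral alignment with the same camera.

```bash
python3 - <<'E'
from h import *
d=np.load('held.npz');a=onz(d,335.4,70.5,20.6);b=onz(d,333.5,245,20.6);print(a,b,np.degrees(np.arctan2((a-b)[1],(a-b)[0])))
S=np.array([601.5,-44.5,0])
def T(off,z): return (S+ex*(-52+off)-ey*-9*1*1+0*ey)[:2].tolist()+[z]
print(T(-46,101))
p=T(-46,101)
move_l([482.9,-181.9,135],rate=250)
move_ptp([p[0],p[1],135],[180,0,1.75]);move_l(p,rate=100)
sleep(.2)
pw=camera_params('wrist');im=get_image('wrist');np.savez('pre',im=im,**pw)
c=np.clip(im.astype(float)*1.7,0,255).astype(np.uint8);save('w5',c,(240,0,400,160),4)
print(state()['ee_pos'],state()['time_s'])
E
```

```text
[ 564.21232715 -195.2354826    20.6       ] [ 492.74487662 -191.71678676   20.6       ] -2.8186783322361992
[503.2708614791137, -38.4969719770322, 101]
[503.50020836 -38.63599765 101.51972573] 24.975
```

View pics/w5.png

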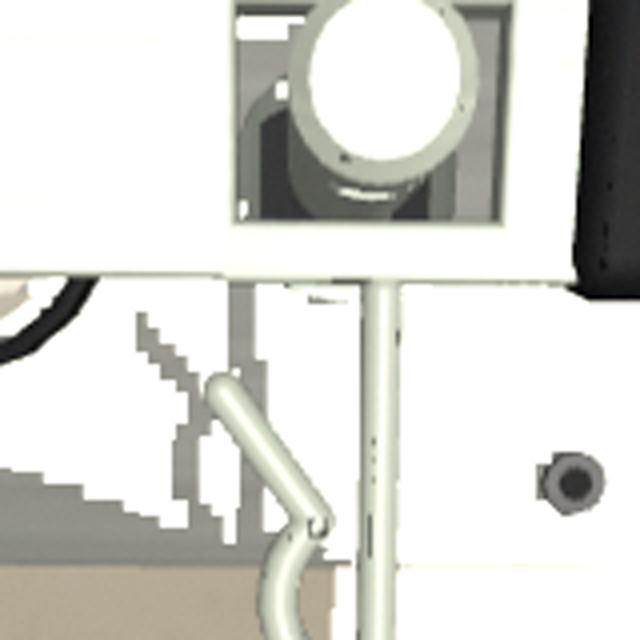

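The leg is at u ≈ 334.7 and the stud-top centre at about (336.2,19), so they are laterally close. Next I'll turn that into mm and find the tip.

```bash
python3 - <<'E'
from h import *
print(state()['ee_pos'],state()['eef_rot'],state()['wrist_force'])
d=np.load('pre.npz');im=d['im'].astype(int)
st=onz(d,336.2,19,113.5);print('stud',st)
a=onz(d,334.9,80,101.8);b=onz(d,334.0,150,101.8);t=(a-b)/(a-b)[0];print('leg yaw',np.degrees(np.arctan(t[1])),'leg y at stud',b+t*(st[0]-b[0]))
c=np.clip((im-90)*1.8,0,255).astype(np.uint8);save('w6',c,(290,0,390,100),6)
E
```

```text
[503.50020836 -38.63599765 101.51972573] [ 1.79979205e+02 -5.73105289e-02  1.74462230e+00] [-0.58942569  0.23774708  0.65997207]
stud [601.62655327 -43.60815804 113.5       ]
leg yaw 2.073940345811043 leg y at stud [601.62655327 -44.17455508 101.8       ]
```

View pics/w6.png

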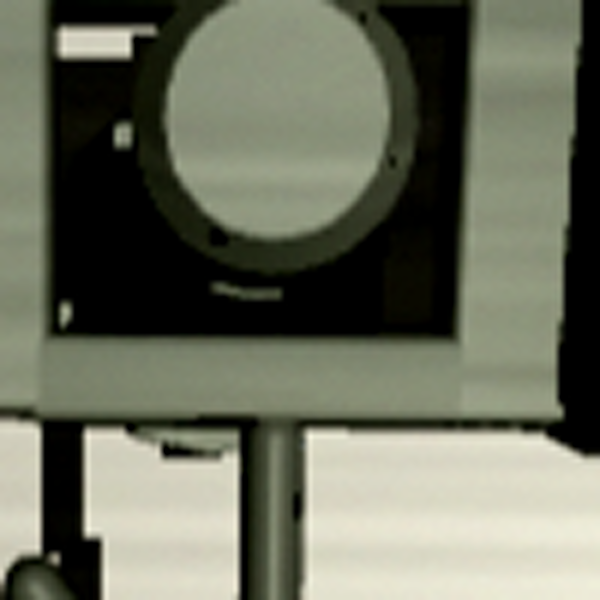

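```bash
python3 - <<'E'
from h import *
d=np.load('pre.npz')
for z in(94,100,102): print(z,proj(d,[[585.3,-44.7,z]]), onz(d,335,69.5,z))
d=np.load('held.npz')
for z in(17,20.6): print(z,onz(d,335.4,70.5,z)-[482.9,-181.9,0])
sleep(.3);print(state()['ee_pos'])
E
```

```text
94 [[333.58843183  72.68038793]] [586.50130241 -45.19964415  94.        ]
100 [[334.52735539  72.35023562]] [586.32455319 -44.82875606 100.        ]
102 [[334.85801785  72.23396527]] [586.26563678 -44.70512669 102.        ]
17 [ 81.38368116 -13.5670723   17.        ]
20.6 [ 81.31232715 -13.3354826   20.6       ]
[503.2820664  -38.45411474 101.08452407]
```

```bash
cat >> h.py <<'E'
S0=np.array([503.27,-37.95]);  # TCP xy at off=-46
def P(off,z,dy=0): return [*(S0+ex[:2]*(off+46)+ey[:2]*dy),z]
E
python3 - <<'E'
from h import *
for z in(101.4,100.4,102.4,99.6,103.2):
    move_l(P(-46,z),rate=30);sleep(.25)
    h=move_l(P(-18,z),rate=18,force_limit=2.5)
    s=state();off=(s['ee_pos'][:2]-S0)@ex[:2]-46
    print(z,h,round(off,1),s['ee_pos'].round(2),s['wrist_force'].round(2),s['time_s'])
    if not h or off>-31: break
E
```

```text
101.4 True -37.1 [512.13 -37.56 100.87] [ 0.23 -0.09 -0.33] 26.5083
100.4 False -18.1 [531.2  -37.08 100.41] [-0.65 -0.09  0.51] 28.9
```

```bash
python3 - <<'E'
from h import *
s=state();z=100.4
for o in(-14,-12,-10,-8,-7,-6,-5,-4,-3,-2,-1,0,.7,1.4):
    h=move_l(P(o,z),rate=20,force_limit=12)
    sleep(.06);s=state();f=s['wrist_force'];e=s['ee_pos']
    off=(e[:2]-S0)@ex[:2]-46
    print(o,h,round(off,1),f.round(1),e[1:].round(2),s['time_s'])
    if h or (o>=-1 and f[0]<-6): break
save('w7',get_image('wrist'),(230,0,440,200),3)
E
```

```text
-14 False -14.1 [-0.3  2.9 -1.3] [-36.68 100.29] 29.3083
-12 False -12.5 [-2.5  3.2 -0.2] [-36.57 100.18] 29.6167
-10 False -9.7 [-0.3  4.6 -1.5] [-36.45 100.36] 29.925
-8 False -7.6 [ 0.6  6.6 -1.2] [-36.37 100.39] 30.2333
-7 False -6.7 [ 1.   5.6 -2. ] [-36.34 100.36] 30.5417
-6 False -5.0 [ 3.5  4.7 -2.3] [-36.47 100.52] 30.85
-5 False -4.1 [ 3.7  4.8 -1.9] [-36.71 100.66] 31.1583
-4 False -3.6 [ 1.9  4.1 -1.1] [-36.65 100.53] 31.4667
-3 False -2.6 [ 3.8  4.4 -1.4] [-36.81 100.51] 31.775
-2 False -1.8 [ 2.2  2.5 -0.1] [-36.78 100.47] 32.0833
-1 False -1.0 [ 0.7  1.7 -0.6] [-36.72 100.38] 32.3917
0 False -0.3 [ 0.  -0.7  0.3] [-36.61 100.3 ] 32.7
0.7 False 0.4 [-4.   0.5 -0.8] [-36.39 100.21] 33.0083
1.4 False 0.9 [-4.  2. -0.] [-36.22 100.13] 33.3167
```

View pics/w7.png

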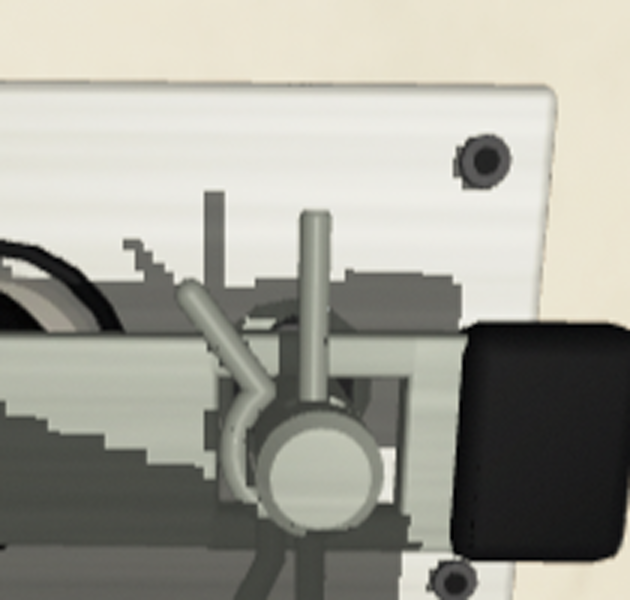

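The straight leg is through the stud, its tip visible beyond at crop (315,212), and the sprung leg's seat is wrapped round the shank. The force has dropped after the snap. Next I'll release, back off and check.

```bash
python3 - <<'E'
from h import *
move_l(P(0.2,100.3),rate=20);sleep(.2);print(state()['wrist_force'])
gripper_to(.5);sleep(.2);print(state()['wrist_force'],state()['gripper_force'])
p=state()['ee_pos'];move_l([p[0],p[1],170],rate=80)
move_l([p[0]-25,p[1],200]);sleep(.3)
a=get_image('wrist');save('w8',a,(170,0,490,240),2.4);print(state()['time_s'])
E
```

```text
[-3.06212065  1.36581912 -0.81273219]
[ 0.33828073 -0.68116463 -0.46885597] 0.0
36.1583
```

View pics/w8.png

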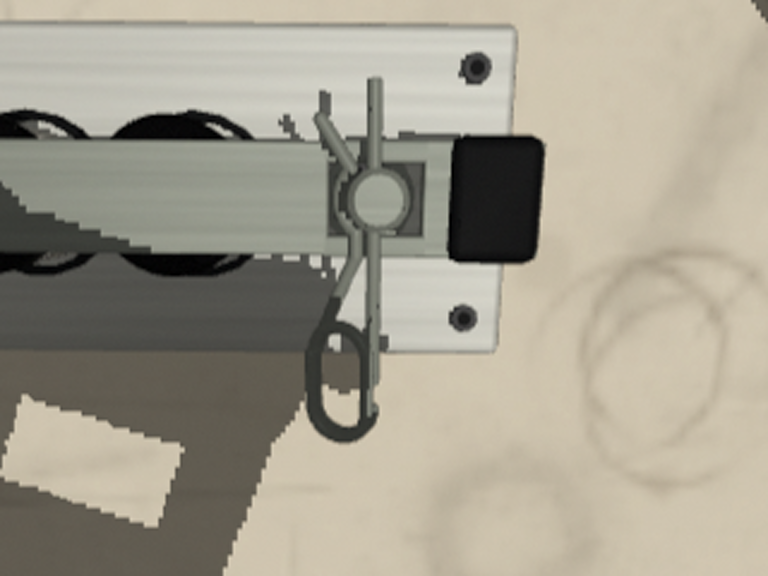

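The clip sits home: the leg passes through the stud at crop (375,200), the sprung leg hugs the shank, the bar is down and the jars are in place.

```bash
python3 - <<'E'
from h import *
print(finish_job())
E
```

```text
the job is handed in; nothing more can be done
None
```

The job is handed in at about 36 s of the 64 s allowed: the bar is fully down over the jars, and the clip is through the stud's hole and snapped round the shank; the last close-up shows both jars under the bar and the gripper clear, but I didn't re-check the other things on the bench.

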